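# Sort the offcuts: remnants to the rests, short ends to scrap, copper to its tin

### The job

Sort the leftovers of the job on the welding table. The two steel remnants long enough to use again go back on their rests - the long round bar in the vees of the blue stand, the long bright strip in the channels of the yellow stand, each lying along its stand across both heads and about centred. The two short steel ends (the square bar and the small dark flat) go in the red scrap tray and the worn copper nozzle in the round copper tin, both lying right down inside; do not shift the tacked plate-and-tube workpiece under the hood.

Things in the scene. Friction and masses are not known exactly. Their poses are not given: they have to be found in the camera images.
- round_bar_center (a point): Long round bar remnant, light bright steel, diameter 16 mm, 140 mm long, about 0.23 kg, lying on the table. The point is its centre (8 mm above the table); its y axis runs along the bar.
- long_strip_center (a point): Long strip remnant of light bright flat steel, 40 mm wide (x), 170 mm long (y), 5 mm thick (z), about 0.26 kg, lying flat on the table. The point is its centre.
- short_bar_center (a point): Short end of dark square bar, 16 x 16 mm, 95 mm long (y), about 0.19 kg, lying on the table. The point is its centre.
- short_flat_center (a point): Short end of dark flat steel, 30 mm wide (x), 85 mm long (y), 6 mm thick (z), about 0.12 kg, lying flat on the table. The point is its centre.
- nozzle_center (a point): Worn copper gas nozzle of a welding torch, a copper-coloured round sleeve 25 mm in diameter, 68 mm long (y), about 0.08 kg, lying on its side (it does not roll). The point is its centre, 12 mm above the table. Two small copper tips lie fixed in the copper tin; they are not this.
- vee_stand: Blue rest for round bar, fixed. Base plate 90 (x) x 120 (y) x 6 mm; two posts at y = -42 and +42 mm, each with a vee of angle iron 18 mm wide along y, open upward at 90 degrees: bottom 36 mm above the table, lips 64 mm high and 57 mm apart. Open between the vees (66 mm) down to the base. A bar lies along y; a 16 mm bar rests with its centre at 47 mm. Origin: centre of the underside.
- channel_stand: Yellow rest for flat strip, fixed. Base plate 90 (x) x 120 (y) x 6 mm; two posts at y = -42 and +42 mm, each with a channel 18 mm wide along y, open upward: floor 42 mm above the table, 62 mm wide inside (x), side walls 5 mm thick and 22 mm higher than the floor. Open between the channels (66 mm) down to the base. A strip lies along y. Origin: centre of the underside.
- scrap_tray: Red rectangular scrap tray, fixed to the table: outside 126 (x) x 166 (y) mm, inside 120 x 160 mm, floor 3 mm thick, wired rim 43 mm high, small wire handles on the y ends. Origin: centre of the underside.
- copper_tin: Round silver-grey tin for copper scrap, fixed to the table: inside diameter 118 mm at the rim and 112 mm at the floor, floor 3 mm thick, rim 57 mm high. Two small used copper tips (8 mm thick) lie fixed on the floor on its +x side, about 30 mm or more from the middle. Origin: centre of the underside.
- stub_plate_center (a point): Workpiece in hand, to be left alone: a tube 57 mm in diameter and 50 mm long tacked upright on a square plate about 104 x 101 x 6 mm, 57 mm high, loose under the fume hood. (The hood is solid: its front edge hangs 0.64 m ahead of the robot, 0.39 m above the table, from 0.10 m left to 0.24 m right of the robot's middle; swing the arm past it close in.) The point is the plate's middle, half-way up.
Things that resemble listed ones, but are neither listed nor needed, are in the scene too. Of the things that look like the part that bears nozzle_center, take the one that is nearest to the robot's base at the start.

How it is judged:
By the outcome, as a careful person would: the job done as asked, in the order asked, and still so for the second after the job is handed in, with the robot touching nothing.
It also fails if it takes over 136 s, if anything falls off the work surface, if the arm or the gripper's body presses on something with over 40 N, if the wrist force passes 120 N, or if a joint passes its speed limit or range.

### The arm

A 6-joint arm with a two-finger parallel gripper is mounted at the origin on a cart in front of the work surface, level with it; the furniture and walls round the work are solid. World frame = base frame: x ahead of the robot, y to its left, z up, the work surface at z = 0. Lengths are in mm, angles in rad, forces in N, time in s.
With the tool pointing down it reaches from about 300 to 775 mm from the base axis. Payload 14.6 kg.
Tool frame: the origin (TCP) lies at the very end of the fingers, on their centre line; the grasp point (between the pads) lies 19 mm behind it; z points along the fingers, y is the line along which they close (so a half turn about z gives the same grasp; the last joint's range is limited). The gripper opens to 94 mm and grips with 3 to 60 N. Pads are 16 mm wide; open, the fingers measure 119 mm over their backs; the gripper's body (75 mm by 177 mm) begins 78 mm behind the grasp point.
Start: joints at [-1.198, 0.3, 1.521, -0, 1.321, -0.067], TCP at [234.159, -497.653, 205.446] pointing down, gripper open.
Joint ranges: [-3.03, 3.03], [-0.79, 2.21], [0.23, 2.52], [-1.04, 4.18], [0, 3.07], [-2.55, 2.55]. Speed limits (rad/s): [2.22, 2.22, 2.57, 3.14, 3.14, 3.14].

### API

Orientations are given as [roll, pitch, yaw] about the fixed x, y, z axes, in that order (R = Rz(yaw) Ry(pitch) Rx(roll)).
In Python, from cell import manip, camera, get_calibration gives the robot as it stands. The module is installed in compiled form; this text tells all that it offers.
- The arm moves only by the tool jog_arm, never from a script. Its argument "plan" is one flat list of numbers, 6 for each row, row after row: the shift along the world's x, y, z in m, then the turn, a rotation vector about the world's x, y, z in degrees. A call has 1 to 20 rows; each row is the pose to reach, as a shift and turn from the pose commanded when the call began; what a row does not reach only later rows make up. A row lasts 1/10 s, in which the tool goes at most 50 mm and 8.59 degrees, less where a joint would pass 70% of its speed; a pose out of reach is approached as far as the arm can. A call with a gripper value outside its range is refused whole. "claw" is the finger opening in m, from 0 to 0.094, set as the call begins (left out, the last holds). The fingers move at their own pace and stop on an object; "force" is the grip in N (left out, the last holds). Time passes only in rows, so rows that repeat a pose let the fingers close. It gives the time, the measured TCP pose, the force, the opening and the grip force at its end, in the units of the state.
- manip.read_state(): the state, without advancing time (a new reading comes with each control period).
- camera(name): name is "scene" or "side" or "wrist"; returns (picture, depth): 400x640x3 uint8, red, green, blue; 400x640 float32, mm along the optical axis (not along the pixel's ray), 0 where there is no reading.
- get_calibration(name): a dict with "fx", "fy", "cx", "cy" (pixels), "k1" (the pictures are not rectified: a ray, as slopes to the right and down, at radius r is drawn at 1 + k1 r^2 times it, then the intrinsics apply), "origin" and "attitude" of the camera in the world. Camera axes: x right, y down, z forward; pixel columns grow to the right and rows downward; lengths in mm; the calibration is good to about 2 mm. A picture is of the moment at which its call begins: read the wrist's pose just before it. get_calibration takes no time and is no camera call; for the wrist camera it gives the pose at the moment of the call.
- manip.sign_off(): hands the job in; it is judged then, once.
The state is a dict: "clock": time; "joints": joint angles; "qd": joint speeds; "effort": joint torques, N m; "eef_pos": TCP position; "eef_rot": TCP orientation; "wrist_force": force on the tool from outside, world axes, zero at the start; "moment": the same for the moment, N m; "finger_gap": finger opening in mm; "finger_force": force on a finger pad.
Only numpy, scipy, OpenCV 4.12 (cv2) and the standard library are available. Lean on these libraries where they do the work, as an engineer would, in place of code of your own. Each camera call takes 0.05 s, during which the arm holds its last target. There are 200 camera calls.

## Working session

There is one attempt and no reset: what is moved stays moved. The work goes in short steps, Python scripts to look and compute and a tool call to move; the robot and the scene stay as the last step left them, time stands still between calls to the robot, and variables do not carry over. Pictures are saved under pics/ and viewed, at most 17 in all, crops included, and the job is handed in when it is done.

Besides the shell and the picture viewer there is one more tool, called after ">>>" in YAML: its name, and indented under it one key for each argument. jog_arm: Moves the arm, as the interface text tells. Its arguments: {"type":"object","properties":{"plan":{"type":"array"},"claw":{"type":"number"},"force":{"type":"number"}},"required":["plan"]}

```bash
mkdir -p pics
cat > h.py <<'E'
import numpy as np,cv2
from cell import manip,camera,get_calibration
from scipy.spatial.transform import Rotation as R
def att(c):
    a=np.array(c["attitude"],float)
    if a.shape==(3,3): return a
    return R.from_euler('xyz',a).as_matrix() if a.size==3 else R.from_quat(a).as_matrix()
def rays(c,px):
    px=np.atleast_2d(np.array(px,float))
    d=np.c_[(px[:,0]-c["cx"])/c["fx"],(px[:,1]-c["cy"])/c["fy"]]
    u=d.copy()
    for _ in range(20): u=d/(1+c["k1"]*(u**2).sum(1,keepdims=True))
    return np.c_[u,np.ones(len(u))]
def onplane(c,px,z):
    w=rays(c,px)@att(c).T; o=np.array(c["origin"],float)
    return o+w*((z-o[2])/w[:,2])[:,None]
def shot(name,fn):
    c=get_calibration(name); im,d=camera(name)
    cv2.imwrite('pics/'+fn+'.png',im[:,:,::-1]); np.savez(''+fn+'.npz',im=im,d=d,c=np.array(c,dtype=object))
    return im,d,c
def load(fn):
    f=np.load(''+fn+'.npz',allow_pickle=True); return f['im'],f['d'],f['c'].item()
E
python3 - <<'E'
from h import *
for n in("scene","side","wrist"):
    im,d,c=shot(n,n+"0"); print(n,c)
print(manip.read_state())
E
```

```text
scene {'fx': 516.182357480547, 'fy': 516.182357480547, 'cx': 324.20877882490663, 'cy': 195.64992534046664, 'k1': -0.04899337736157256, 'origin': array([  27.09945313,  751.01397561, 1176.14707354]), 'attitude': array([-2.45765409,  0.00331553, -2.5276919 ])}
side {'fx': 502.5180565400341, 'fy': 502.5180565400341, 'cx': 321.2234706048235, 'cy': 201.3021743848496, 'k1': 0.03220342803369951, 'origin': array([  406.69679712, -1480.84314706,   954.58153334]), 'attitude': array([-2.10388531, -0.01933438, -0.08657438])}
wrist {'fx': 349.0492680688911, 'fy': 349.0492680688911, 'cx': 324.21234110669457, 'cy': 200.14446514095894, 'k1': -0.05275114251977904, 'origin': array([ 307.83093536, -462.219252  ,  384.90613773]), 'attitude': array([ 2.85681505e+00,  6.50156875e-04, -1.13112663e+00])}
{'clock': 0.15, 'joints': array([-1.19758339e+00,  3.00321836e-01,  1.52142989e+00,  8.11637888e-06,
        1.32067568e+00, -6.66224063e-02]), 'qd': array([ 0.0016148 , -0.00241128, -0.0030491 ,  0.00124669,  0.00112854,
       -0.00056986]), 'effort': array([ 2.90404307e-03, -5.31954539e+01, -3.52819133e+01,  7.09524960e-02,
        2.35724961e-02, -9.47153285e-05]), 'eef_pos': array([ 234.10329264, -497.47981788,  205.03216175]), 'eef_rot': array([-3.14076027e+00, -6.34169743e-05,  4.39833307e-01]), 'wrist_force': array([-0.05127168, -0.02695396,  1.17410591]), 'moment': array([ 0.00922797, -0.03593147, -0.00700204]), 'finger_force': 0.0, 'finger_gap': 94.05284900841032}
```

View pics/scene0.png

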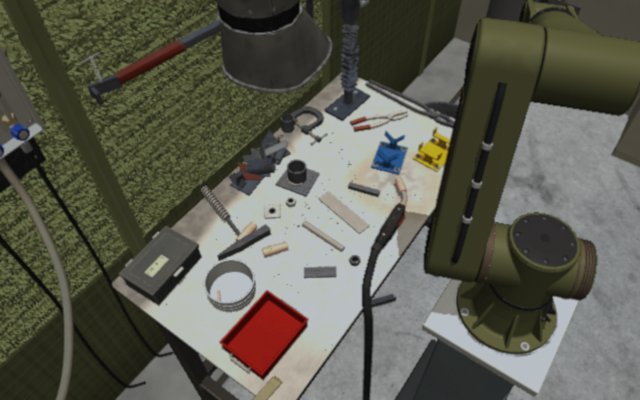

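View pics/side0.png

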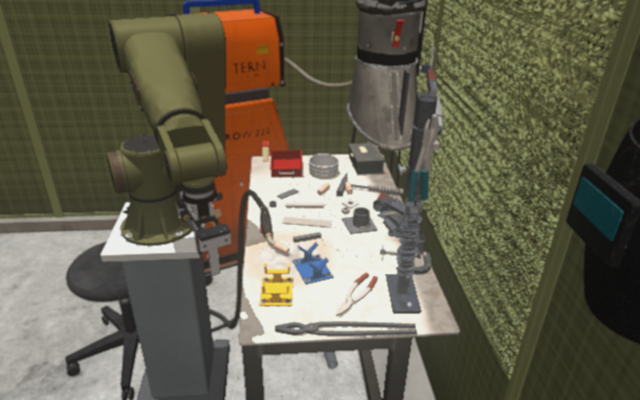

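Run:
```python
from h import *
# top-down orthographic map (table plane z=10), 1px=1.6mm ; x up, y left
for n in("scene","side"):
    im,d,c=load(n+"0")
    s=1.6
    H,W=520,800
    vv,uu=np.mgrid[0:H,0:W]
    X=860-vv*s; Y=640-uu*s
    P=np.stack([X,Y,np.full_like(X,8.)],-1).reshape(-1,3)-c["origin"]
    q=P@att(c); u=q[:,:2]/q[:,2:]
    r=(u**2).sum(1,keepdims=True); u=u*(1+c["k1"]*r)
    mx=(u[:,0]*c["fx"]+c["cx"]).reshape(H,W).astype('f4'); my=(u[:,1]*c["fy"]+c["cy"]).reshape(H,W).astype('f4')
    o=cv2.remap(im,mx,my,cv2.INTER_LINEAR)[:,:,::-1].copy()
    for k in range(-6,7):
        x=int((640-k*100)/s); 
        if 0<=x<W: cv2.putText(o,str(k),(x,10),0,.35,(0,255,255)); o[::8,x]=(0,255,255)
    for k in range(1,9):
        y=int((860-k*100)/s); 
        if 0<=y<H: cv2.putText(o,str(k),(0,y),0,.35,(0,255,255)); o[y,::8]=(0,255,255)
    cv2.imwrite(f'pics/top_{n}.png',o)
```

```text
(no output)
```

The scene view shows the blue stand at (389,155), the yellow stand at (433,150), the tray at (265,332) and the tin at (231,285). The round bar is at (323,236), the strip at (343,212), the short square bar at (364,188) and the dark flat at (320,272). The nozzle is probably at (275,249), with another copper thing at (246,232). I'll check this in the rectified view.

View pics/top_scene.png

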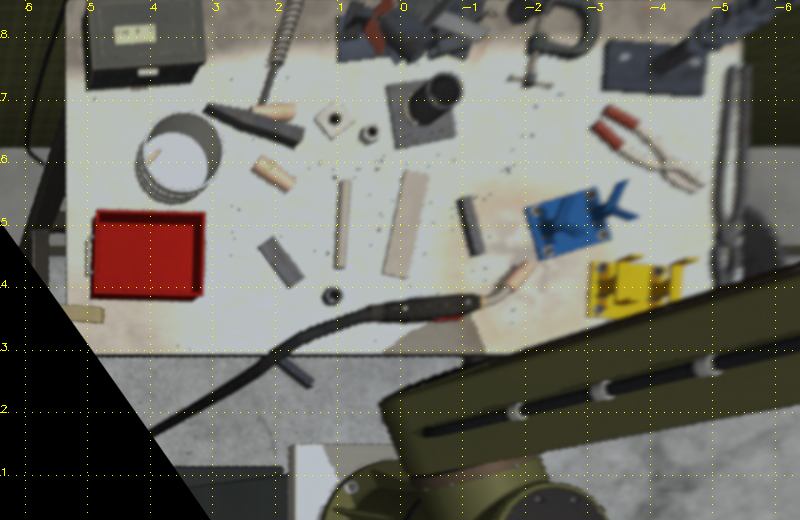

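The rectified map gives these rough positions (x, y in mm):
- Bar (500, 95)
- Strip (500, -5)
- Square bar (495, -115)
- Flat (440, 190)
- Nozzle (580, 205)
- Tray (450, 405)
- Tin (590, 365)

The wrist camera should already see the stands.

View pics/wrist0.png

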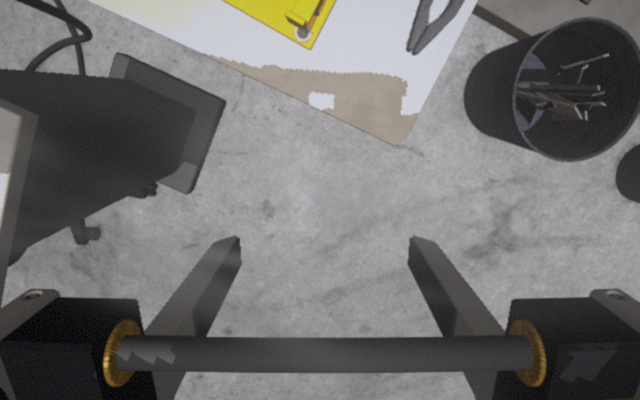

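```bash
cat >> h.py <<'E'
def rect(mask,c,z):
    """largest blob -> ortho rectangle on plane z: centre, long dir (deg), sizes"""
    cs,_=cv2.findContours(mask.astype('u1') if mask.dtype!=np.uint8 else mask,cv2.RETR_EXTERNAL,cv2.CHAIN_APPROX_NONE)
    k=max(cs,key=cv2.contourArea)[:,0]
    p=onplane(c,k,z)[:,:2].astype('f4')
    (cx,cy),(w,h),a=cv2.minAreaRect(p)
    if w>h: L,S,ang=w,h,a
    else: L,S,ang=h,w,a+90
    return np.round([cx,cy,(ang+90)%180-90,L,S],1)
E
python3 - <<'E'
from h import *
im,d,c=load("scene0")
# deproject all -> height map
v,u=np.mgrid[0:400,0:640]
r=rays(c,np.c_[u.ravel(),v.ravel()])
P=(r*d.reshape(-1,1))@att(c).T+c["origin"]
P=P.reshape(400,640,3)
np.save('P0.npy',P)
hsv=cv2.cvtColor(im,cv2.COLOR_RGB2HSV)
for n,(x0,y0) in dict(bar=(323,236),strip=(343,212),sq=(364,188),flat=(320,272),noz=(275,249),cop2=(246,232),table=(300,300)).items():
    print(n,im[y0,x0],hsv[y0,x0],P[y0,x0].round())
E
```

```text
bar [156 149 137] [ 19  31 156] [496.  98.  15.]
strip [166 158 146] [ 18  31 166] [502. -10.   3.]
sq [95 95 96] [120   3  96] [ 497. -112.   14.]
flat [ 95  95 100] [120  13 100] [442. 188.   1.]
noz [184 166 141] [ 17  60 184] [577. 206.  16.]
cop2 [185 178 152] [ 24  45 185] [676. 210.  18.]
table [185 191 190] [ 85   8 191] [437. 283.   0.]
```

The wrist view shows only the corner of the yellow stand at (300,20), so I'll move to a lookout above the near table.

>>> jog_arm:
  plan: [0.096,0.247,0.125,0,0,-25.2,0.096,0.247,0.125,0,0,-25.2,0.096,0.247,0.125,0,0,-25.2,0.096,0.247,0.125,0,0,-25.2,0.096,0.247,0.125,0,0,-25.2,0.096,0.247,0.125,0,0,-25.2,0.096,0.247,0.125,0,0,-25.2,0.096,0.247,0.125,0,0,-25.2,0.096,0.247,0.125,0,0,-25.2,0.096,0.247,0.125,0,0,-25.2]

```text
clock: 1.15
eef_pos: [329.7, -251.4, 329.7]
eef_rot: [-3.141, 0.001, -0.001]
wrist_force: [-0.2, 0.1, -0.3]
finger_gap: 93.8
finger_force: 0.0
```

Run:
```python
from h import *
s=manip.read_state(); print(s["clock"],s["eef_pos"],s["eef_rot"],s["wrist_force"])
shot("wrist","wrist1")
```

```text
1.15 [ 329.7167495  -251.38967824  329.65112531] [-3.14061558e+00  1.18141657e-03 -1.46768819e-03] [-0.15151854  0.08413212 -0.29656056]
```

View pics/wrist1.png

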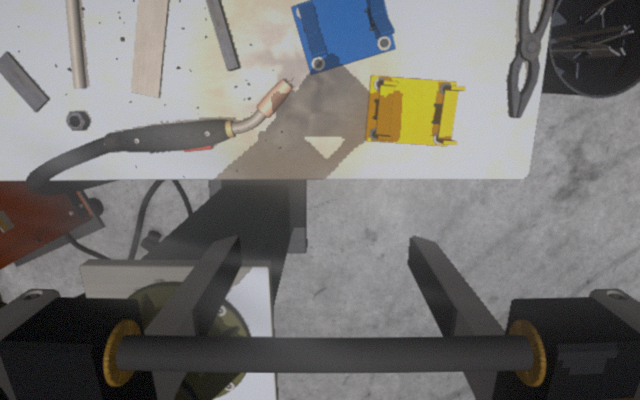

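The wrist view shows the bar at (75,40), the strip at (150,45), the square bar at (223,35), the blue stand at (345,30) and the yellow stand at (415,110). The torch's own nozzle at (275,97) is fixed to the torch. I'll move forward to get everything in view.

>>> jog_arm:
  plan: [0.11,0.15,0.03,0,0,0,0.11,0.15,0.03,0,0,0,0.11,0.15,0.03,0,0,0,0.11,0.15,0.03,0,0,0,0.11,0.15,0.03,0,0,0,0.11,0.15,0.03,0,0,0,0.11,0.15,0.03,0,0,0]

```text
clock: 1.9
eef_pos: [439.7, -101.7, 360.0]
eef_rot: [-3.142, 0.001, -0.001]
wrist_force: [0.3, -0.2, 0.2]
finger_gap: 94.0
finger_force: 0.0
```

```bash
cat >> h.py <<'E'
def top(fn,out,z=8,x1=720,y1=330,s=1.0,W=800,H=420):
    im,d,c=load(fn)
    vv,uu=np.mgrid[0:H,0:W]
    X=x1-vv*s; Y=y1-uu*s
    q=(np.stack([X,Y,np.full_like(X,z,dtype=float)],-1).reshape(-1,3)-c["origin"])@att(c); u=q[:,:2]/q[:,2:]
    u=u*(1+c["k1"]*(u**2).sum(1,keepdims=True))
    mx=(u[:,0]*c["fx"]+c["cx"]).reshape(H,W).astype('f4'); my=(u[:,1]*c["fy"]+c["cy"]).reshape(H,W).astype('f4')
    o=cv2.remap(im,mx,my,cv2.INTER_LINEAR)
    if out:
        o=o[:,:,::-1].copy()
        for k in range(-20,20):
            x=int((y1-k*50)/s); y=int((x1-k*50)/s)
            if 0<=x<W: cv2.putText(o,str(k*50),(x,10),0,.35,(255,0,255)); o[::10,x]=(255,0,255)
            if 0<=y<H: cv2.putText(o,str(k*50),(0,y),0,.35,(255,0,255)); o[y,::10]=(255,0,255)
        cv2.imwrite(f'pics/{out}.png',o)
    return o
E
python3 - <<'E'
from h import *
s=manip.read_state(); print(s["clock"],s["eef_pos"],s["eef_rot"],s["wrist_force"])
shot("wrist","wrist2"); top("wrist2","top2")
E
```

```text
1.9 [ 439.70590953 -101.65651711  360.02055991] [-3.14151432e+00  8.10417779e-04 -1.39696673e-03] [ 0.25657464 -0.23852764  0.22849322]
```

View pics/top2.png

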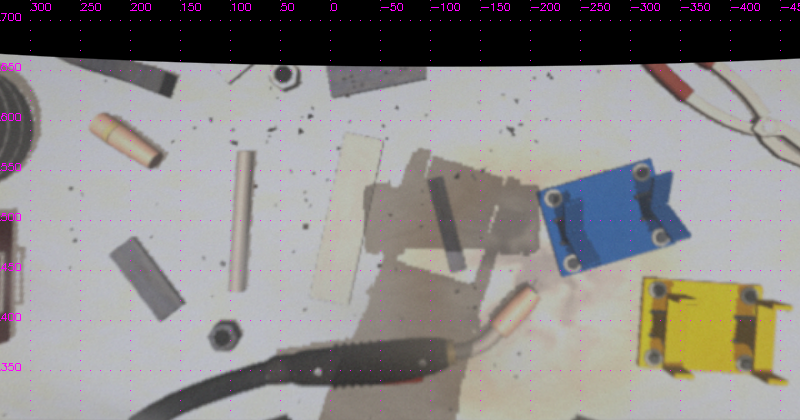

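The rectified view shows the nozzle at (582,206), the bar at (500,90), the strip at (500,-13), the square bar at (495,-117) and the flat at (442,185). The base plates are also clear: blue about (503,-277) and yellow about (395,-370). Next I'll refine these with masks.

```bash
cat > meas.py <<'E'
from h import *
def cloud(fn):
    im,d,c=load(fn); v,u=np.mgrid[0:400,0:640]
    P=((rays(c,np.c_[u.ravel(),v.ravel()])*d.reshape(-1,1))@att(c).T+c["origin"]).reshape(400,640,3)
    return im,d,c,P
def mar(p):
    (cx,cy),(w,h),a=cv2.minAreaRect(p.astype('f4'))
    if w<h: w,h,a=h,w,a+90
    return np.round([cx,cy,(a%180),w,h],1)
if __name__=="__main__":
    im,d,c,P=cloud("wrist2")
    hsv=cv2.cvtColor(im,cv2.COLOR_RGB2HSV)
    H,S,V=[hsv[...,i].astype(int) for i in range(3)]
    for n,m in dict(blue=(H>100)&(H<118)&(S>130),yel=(H>20)&(H<33)&(S>150)).items():
        m&=d>0
        b=m&(P[...,2]<13)&(P[...,2]>0)
        b=cv2.morphologyEx(b.astype('u1'),cv2.MORPH_OPEN,np.ones((3,3)))>0
        v,u=np.nonzero(b); print(n,'base',mar(onplane(c,np.c_[u,v],6)[:,:2]),'zmed',np.median(P[b][:,2]).round(1))
        t=m&(P[...,2]>25); q=P[t]; print('   top pts',len(q),mar(q[:,:2]),'z',np.percentile(q[:,2],[5,50,95,99.5]).round(1))
    for n,(x,y,z,r) in dict(bar=(500,90,8,85),strip=(500,-13,5,95),sq=(495,-117,16,62),flat=(442,185,6,55),noz=(582,206,12,48)).items():
        s=.5;N=int(2*r/s)
        o=top("wrist2",None,z=z,x1=x+r,y1=y+r,s=s,W=N,H=N)
        hs=cv2.cvtColor(o,cv2.COLOR_RGB2HSV).astype(int)
        if n in("sq","flat"): m=hs[...,2]<(75 if n=="sq" else 135)
        elif n=="noz": m=hs[...,1]>50
        else:
            m=cv2.adaptiveThreshold(cv2.GaussianBlur(o[...,2],(3,3),0),255,cv2.ADAPTIVE_THRESH_MEAN_C,cv2.THRESH_BINARY_INV,201,8)>0
        m=cv2.morphologyEx(m.astype('u1'),cv2.MORPH_OPEN,np.ones((5,5)))
        cs,_=cv2.findContours(m,cv2.RETR_EXTERNAL,cv2.CHAIN_APPROX_NONE); k=max(cs,key=cv2.contourArea)[:,0]
        print(n,mar(np.c_[x+r-k[:,1]*s,y+r-k[:,0]*s]))
    # tray and tin from the scene camera cloud
    im,d,c=load("scene0");P=np.load('P0.npy');hsv=cv2.cvtColor(im,cv2.COLOR_RGB2HSV)
    m=((hsv[...,0]<8)|(hsv[...,0]>172))&(hsv[...,1]>150)&(P[...,1]>280)&(P[...,0]>350)&(P[...,0]<560)&(P[...,2]<60)&(P[...,2]>30)
    print('tray rim',mar(P[m][:,:2]))
    m=(np.hypot(P[...,0]-590,P[...,1]-365)<90)&(P[...,2]>48)&(P[...,2]<70)&(d>0)
    print('tin rim',m.sum(),cv2.minEnclosingCircle(P[m][:,:2].astype('f4')))
E
python3 meas.py
```

```text
blue base [ 500.  -266.7  106.5   96.5   86.5] zmed 6.7
   top pts 527 [ 477.6 -180.5  104.3  296.1   64.7] z [ 38.8  63.2 481.3 485.9]
yel base [ 394.6 -360.    87.1   96.6   87.4] zmed 6.8
   top pts 1293 [ 229.8 -170.7  163.7  514.5  402.8] z [ 41.5  43.4 478.2 481.5]
bar [499.5  87.3 175.7 143.6  24.6]
strip [489.  -69.8   0.  167.   75.5]Traceback (most recent call last):
  File "meas.py", line 29, in <module>
    cs,_=cv2.findContours(m,cv2.RETR_EXTERNAL,cv2.CHAIN_APPROX_NONE); k=max(cs,key=cv2.contourArea)[:,0]
                                                                        ~~~^^^^^^^^^^^^^^^^^^^^^^^^
ValueError: max() iterable argument is empty
```

>>> jog_arm:
  plan: [0.06,0.19,-0.25,0,0,-3.7,0.06,0.19,-0.25,0,0,-3.7,0.06,0.19,-0.25,0,0,-3.7,0.06,0.19,-0.25,0,0,-3.7,0.06,0.19,-0.25,0,0,-3.7,0.06,0.19,-0.25,0,0,-3.7,0.06,0.19,-0.25,0,0,-3.7,0.06,0.19,-0.25,0,0,-3.7,0.06,0.19,-0.25,0,0,-3.7,0.06,0.19,-0.25,0,0,-3.7]
  claw: 0.05

```text
clock: 2.95
eef_pos: [500.7, 88.2, 111.9]
eef_rot: [-3.141, -0.002, -0.066]
wrist_force: [0.3, 0.4, 1.0]
finger_gap: 49.8
finger_force: 0.0
```

Run:
```python
from h import *
print(manip.read_state()["joints"].round(3))
shot("wrist","wrist3"); top("wrist3","top3",z=8,x1=700,y1=300,W=450,H=320)
```

```text
[ 0.102  0.308  1.743 -0.     1.089  1.739]
```

View pics/top3.png

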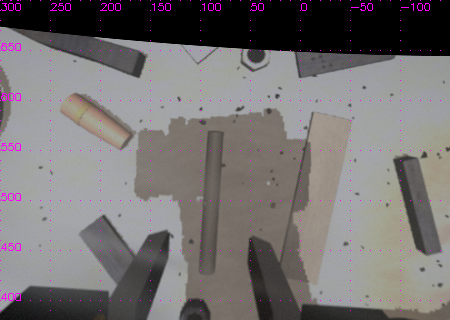

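The close view shows the bar running from (569,86) to (427,92), so its centre is about (498,89). That matches the estimate, so I'll descend and grip.

>>> jog_arm:
  plan: [-0.002,0.001,-0.09,0,0,0.5,-0.002,0.001,-0.09,0,0,0.5,-0.002,0.001,-0.108,0,0,0.5,-0.002,0.001,-0.108,0,0,0.5,-0.002,0.001,-0.108,0,0,0.5,-0.002,0.001,-0.108,0,0,0.5]

```text
clock: 3.6
eef_pos: [498.7, 89.9, 3.3]
eef_rot: [-3.141, -0.002, -0.057]
wrist_force: [-0.5, 1.1, -0.5]
finger_gap: 49.8
finger_force: 0.0
```

>>> jog_arm:
  plan: [0,0,0,0,0,0,0,0,0,0,0,0,0,0,0,0,0,0,0,0,0,0,0,0,0,0,0,0,0,0,0,0,0,0,0,0,0,0,0,0,0,0,0,0,0,0,0,0]
  claw: 0
  force: 40

```text
clock: 4.4
eef_pos: [498.2, 90.3, 2.4]
eef_rot: [3.142, 0.0, -0.056]
wrist_force: [-0.1, -0.7, 0.7]
finger_gap: 14.8
finger_force: 40.0
```

>>> jog_arm:
  plan: [0,0,0.05,0,0,0,0,0,0.1,0,0,0,0,0,0.15,0,0,0,0.005,-0.368,0.15,0,0,109.7,0.005,-0.368,0.15,0,0,109.7,0.005,-0.368,0.15,0,0,109.7,0.005,-0.368,0.15,0,0,109.7,0.005,-0.368,0.15,0,0,109.7,0.005,-0.368,0.15,0,0,109.7,0.005,-0.368,0.15,0,0,109.7,0.005,-0.368,0.15,0,0,109.7,0.005,-0.368,0.15,0,0,109.7,0.005,-0.368,0.15,0,0,109.7,0.005,-0.368,0.15,0,0,109.7,0.005,-0.368,0.15,0,0,109.7,0.005,-0.368,0.15,0,0,109.7,0.005,-0.368,0.15,0,0,109.7,0.005,-0.368,0.15,0,0,109.7,0.005,-0.368,0.15,0,0,109.7]

```text
clock: 6.3
eef_pos: [503.1, -277.5, 152.2]
eef_rot: [-3.141, -0.0, 1.856]
wrist_force: [-0.3, -0.8, -2.5]
finger_gap: 15.1
finger_force: 40.0
```

Run:
```python
from h import *
s=manip.read_state(); print(s["joints"].round(3),s["eef_pos"],s["eef_rot"],s["finger_gap"])
shot("wrist","wrist4"); shot("scene","scene4")
from meas import cloud,mar
for f in("wrist4","scene4"):
    im,d,c,P=cloud(f); hsv=cv2.cvtColor(im,cv2.COLOR_RGB2HSV); H,S=hsv[...,0],hsv[...,1]
    m=(H>100)&(H<118)&(S>120)&(d>0)&(P[...,2]<80)&(P[...,2]>-5)&(abs(P[...,0]-500)<120)&(abs(P[...,1]+275)<120)
    b=m&(P[...,2]<13); t=m&(P[...,2]>50)
    print(f,'base',b.sum(),mar(P[b][:,:2]) if b.sum()>9 else'','lips',t.sum(),mar(P[t][:,:2]) if t.sum()>9 else '')
    m=(H>20)&(H<33)&(S>150)&(d>0)&(P[...,2]<80)&(abs(P[...,0]-394)<120)&(abs(P[...,1]+370)<110)
    b=m&(P[...,2]<13)&(P[...,2]>-5); t=m&(P[...,2]>55)
    print(f,'yel base',b.sum(),mar(P[b][:,:2]) if b.sum()>9 else'','lips',t.sum(),mar(P[t][:,:2]) if t.sum()>9 else '')
a=cv2.imread('pics/wrist4.png'); b=cv2.resize(cv2.imread('pics/scene4.png')[100:220,320:480],(640,480))[:,:]
cv2.imwrite('pics/c4.png',cv2.resize(np.vstack([cv2.resize(a,(480,300)),cv2.resize(b,(480,300))]),(480,600)))
```

```text
[-0.568  0.401  1.512  0.     1.229 -0.853] [ 503.06145836 -277.5269395   152.17298748] [-3.14126607e+00 -4.47728162e-04  1.85630315e+00] 15.097996180650194
wrist4 base 950 [ 502.6 -275.8  106.7  117.1   87.4] lips 48 [ 498.  -234.9   15.    49.1   15.9]
wrist4 yel base 4509 [ 393.9 -369.4   86.1  116.2   88.8] lips 262 [ 394.2 -370.7   86.5  101.8   70.7]
scene4 base 450 [ 503.6 -271.1  104.5  116.6   84.9] lips 58 [ 484.5 -264.8   76.   103.5   55.9]
scene4 yel base 15 [ 434.7 -321.5  119.4   34.9   15.6] lips 0
```

View pics/c4.png

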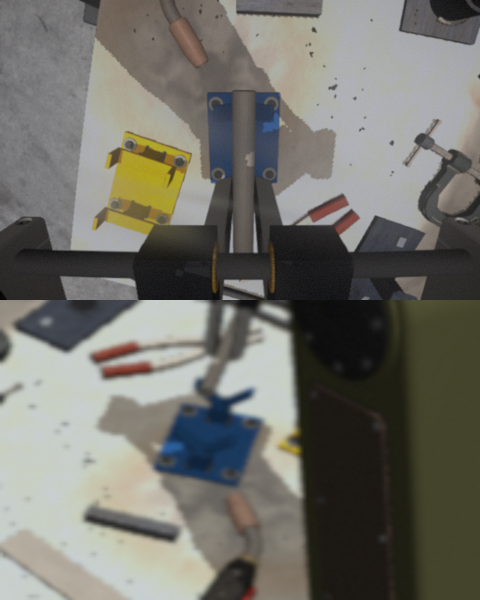

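Blue stand confirmed at about (502.6,-276.5) with its axis at 106.5°, and yellow at (394,-370.5) with its axis at 86.5°. The bar is held above and lined up with the vees. Lowering now.

>>> jog_arm:
  plan: [0,0.001,-0.04,0,0,0,0,0.001,-0.07,0,0,0,0,0.001,-0.085,0,0,0,0,0.001,-0.1,0,0,0,0,0.001,-0.108,0,0,0,0,0.001,-0.11,0,0,0,0,0.001,-0.11,0,0,0,0,0.001,-0.11,0,0,0,0,0.001,-0.11,0,0,0]

```text
clock: 7.3
eef_pos: [503.5, -276.9, 43.2]
eef_rot: [3.141, 0.001, 1.859]
wrist_force: [-0.9, -0.1, -2.6]
finger_gap: 14.9
finger_force: 40.0
```

>>> jog_arm:
  plan: [0,0,-0.001,0,0,0,0,0,-0.001,0,0,0,0,0,-0.001,0,0,0]

```text
clock: 7.6
eef_pos: [503.4, -276.8, 41.9]
eef_rot: [3.141, 0.001, 1.859]
wrist_force: [-1.0, -0.8, 3.4]
finger_gap: 15.0
finger_force: 40.0
```

>>> jog_arm:
  plan: [0,0,0,0,0,0,0,0,0,0,0,0,0,0,0,0,0,0,0,0,0,0,0,0,0,0,0,0,0,0]
  claw: 0.05

```text
clock: 8.1
eef_pos: [503.2, -276.7, 41.4]
eef_rot: [-3.142, -0.0, 1.859]
wrist_force: [0.6, -0.1, 0.5]
finger_gap: 48.9
finger_force: 0.0
```

>>> jog_arm:
  plan: [0,0,0.05,0,0,0,0,0,0.1,0,0,0,0,0,0.14,0,0,0,-0.002,0.26,0.1,0,0,61.6,-0.002,0.26,0.1,0,0,61.6,-0.002,0.26,0.1,0,0,61.6,-0.002,0.26,0.1,0,0,61.6,-0.002,0.26,0.1,0,0,61.6,-0.002,0.26,0.1,0,0,61.6,-0.002,0.26,0.1,0,0,61.6,-0.002,0.26,0.1,0,0,61.6,-0.002,0.26,0.1,0,0,61.6,-0.002,0.26,0.1,0,0,61.6]
  claw: 0.07

```text
clock: 9.4
eef_pos: [501.2, -17.0, 141.5]
eef_rot: [-3.142, 0.0, 2.93]
wrist_force: [-0.1, 0.2, 0.8]
finger_gap: 69.8
finger_force: 0.0
```

Run:
```python
from h import *
s=manip.read_state(); print(s["joints"].round(3),s["eef_pos"],s["eef_rot"],s["finger_gap"])
shot("wrist","wrist5"); shot("scene","scene5"); top("wrist5","top5",z=5,x1=620,y1=150,W=450,H=400)
a=cv2.imread('pics/top5.png')
b=cv2.resize(cv2.imread('pics/scene5.png')[110:210,340:480],None,fx=2.5,fy=2.5)
o=np.zeros((400,800,3),'u1'); o[:,:450]=a; o[:250,450:800]=b; cv2.imwrite('pics/c5.png',o)
```

```text
[-0.107  0.257  1.732 -0.     1.152 -1.466] [501.18692222 -17.04048711 141.4703576 ] [-3.14159248e+00  2.95612165e-05  2.92978632e+00] 69.82008779818158
```

View pics/c5.png

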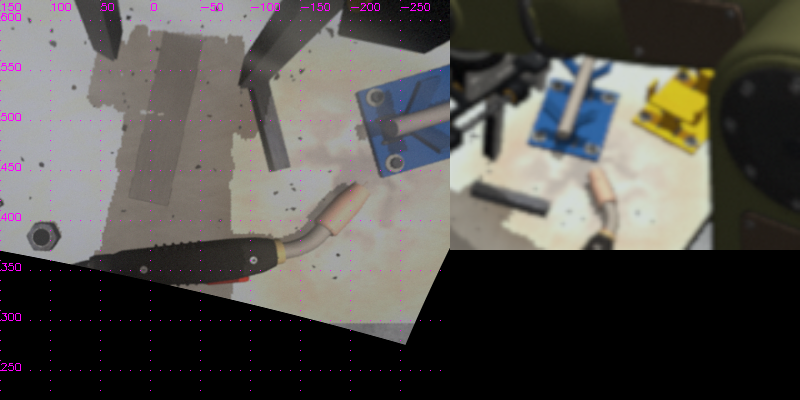

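The bar lies in the vees. The strip's centre is (501.5,-16), at -11.5°. Descending on it.

>>> jog_arm:
  plan: [0,0.001,-0.05,0,0,0.5,0,0.001,-0.1,0,0,0.5,0,0.001,-0.125,0,0,0.5,0,0.001,-0.137,0,0,0.5,0,0.001,-0.1395,0,0,0.5,0,0.001,-0.1395,0,0,0.5,0,0.001,-0.1395,0,0,0.5,0,0.001,-0.1395,0,0,0.5]

```text
clock: 10.3
eef_pos: [501.9, -15.7, 3.1]
eef_rot: [3.141, 0.002, 2.942]
wrist_force: [-0.6, 0.0, -0.3]
finger_gap: 69.7
finger_force: 0.0
```

>>> jog_arm:
  plan: [0,0,0,0,0,0,0,0,0,0,0,0,0,0,0,0,0,0,0,0,0,0,0,0,0,0,0,0,0,0,0,0,0,0,0,0]
  claw: 0
  force: 50

```text
clock: 10.9
eef_pos: [501.2, -15.6, 2.0]
eef_rot: [3.142, 0.0, 2.943]
wrist_force: [-0.9, 0.2, 1.1]
finger_gap: 38.9
finger_force: 50.0
```

>>> jog_arm:
  plan: [0,0,0.02,0,0,0,0,0,0.05,0,0,0,0,0,0.1,0,0,0,0,0,0.148,0,0,0,-0.107,-0.355,0.148,0,0,-82.1,-0.107,-0.355,0.148,0,0,-82.1,-0.107,-0.355,0.148,0,0,-82.1,-0.107,-0.355,0.148,0,0,-82.1,-0.107,-0.355,0.148,0,0,-82.1,-0.107,-0.355,0.148,0,0,-82.1,-0.107,-0.355,0.148,0,0,-82.1,-0.107,-0.355,0.148,0,0,-82.1,-0.107,-0.355,0.148,0,0,-82.1,-0.107,-0.355,0.148,0,0,-82.1,-0.107,-0.355,0.148,0,0,-82.1,-0.107,-0.355,0.148,0,0,-82.1,-0.107,-0.355,0.148,0,0,-82.1]

```text
clock: 12.6
eef_pos: [394.2, -370.5, 149.8]
eef_rot: [-3.141, -0.0, 1.512]
wrist_force: [-0.1, 0.4, -2.9]
finger_gap: 38.6
finger_force: 50.0
```

Run:
```python
from h import *
from meas import cloud,mar
s=manip.read_state(); print(s["joints"].round(3),s["eef_pos"],s["eef_rot"],s["finger_gap"])
shot("wrist","wrist6")
im,d,c,P=cloud("wrist6"); hsv=cv2.cvtColor(im,cv2.COLOR_RGB2HSV); H,S=hsv[...,0],hsv[...,1]
m=(H>20)&(H<33)&(S>150)&(d>0)&(P[...,2]<80)&(abs(P[...,0]-394)<120)&(abs(P[...,1]+370)<110)
b=m&(P[...,2]<13)&(P[...,2]>-5); t=m&(P[...,2]>55)
print('yel base',b.sum(),mar(P[b][:,:2]) if b.sum()>9 else'','lips',t.sum(),mar(P[t][:,:2]) if t.sum()>9 else '')
```

```text
[-0.822  0.332  1.613 -0.     1.197 -0.763] [ 394.17767465 -370.47307525  149.8453167 ] [-3.14136868e+00 -1.31454981e-04  1.51210818e+00] 38.62205452128403
yel base 10 [ 395.  -367.9   44.2  127.6    5.2] lips 129 [ 429.8 -331.6   88.3   17.6    4.1]
```

View pics/wrist6.png

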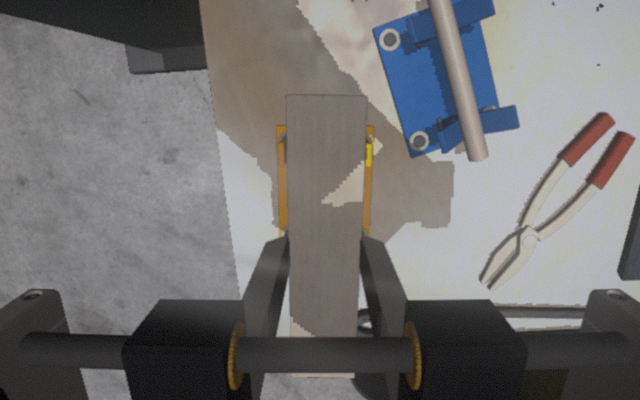

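The strip is held level and centred over the yellow channels, with its edges at columns 286–368 between walls at 280 and 372. Lowering.

>>> jog_arm:
  plan: [0,0,-0.04,0,0,0,0,0,-0.07,0,0,0,0,0,-0.085,0,0,0,0,0,-0.095,0,0,0,0,0,-0.101,0,0,0,0,0,-0.104,0,0,0,0,0,-0.105,0,0,0,0,0,-0.105,0,0,0,0,0,-0.105,0,0,0]

```text
clock: 13.55
eef_pos: [394.4, -370.9, 45.5]
eef_rot: [3.141, 0.001, 1.51]
wrist_force: [-0.5, -0.2, -2.3]
finger_gap: 38.7
finger_force: 50.0
```

>>> jog_arm:
  plan: [0,0,0,0,0,0,0,0,0,0,0,0,0,0,0,0,0,0,0,0,0,0,0,0,0,0,0,0,0,0]
  claw: 0.06

```text
clock: 14.05
eef_pos: [394.2, -370.7, 45.0]
eef_rot: [3.141, 0.0, 1.51]
wrist_force: [0.7, -0.3, -0.6]
finger_gap: 59.5
finger_force: 0.0
```

Run:
```python
from h import *
shot("side","side7")
cv2.imwrite('pics/c7.png',cv2.resize(cv2.imread('pics/side7.png')[215:325,190:370],None,fx=3,fy=3))
```

>>> jog_arm:
  plan: [0,0,0.05,0,0,0,0,0,0.1,0,0,0,0.101,0.255,0.1,0,0,-73.6,0.101,0.255,0.1,0,0,-73.6,0.101,0.255,0.1,0,0,-73.6,0.101,0.255,0.1,0,0,-73.6,0.101,0.255,0.1,0,0,-73.6,0.101,0.255,0.1,0,0,-73.6,0.101,0.255,0.1,0,0,-73.6,0.101,0.255,0.1,0,0,-73.6,0.101,0.255,0.1,0,0,-73.6,0.101,0.255,0.1,0,0,-73.6,0.101,0.255,0.1,0,0,-73.6,0.101,0.255,0.1,0,0,-73.6]
  claw: 0.05

```text
clock: 15.5
eef_pos: [495.1, -115.8, 145.0]
eef_rot: [-3.142, -0.0, 0.228]
wrist_force: [0.8, -0.4, 0.3]
finger_gap: 50.0
finger_force: 0.0
```

Run:
```python
from h import *
s=manip.read_state(); print(s["joints"].round(3),s["eef_pos"],s["eef_rot"],s["finger_gap"])
shot("wrist","wrist8"); shot("side","side8"); top("wrist8","top8",z=16,x1=620,y1=50,W=400,H=330)
a=cv2.imread('pics/top8.png')
b=cv2.resize(cv2.imread('pics/side8.png')[230:310,240:340],None,fx=4,fy=4,interpolation=cv2.INTER_CUBIC)
o=np.zeros((330,800,3),'u1'); o[:,:400]=a; o[:320,400:800]=b; cv2.imwrite('pics/c8.png',o)
```

```text
[-0.302  0.268  1.71   0.     1.164  1.041] [ 495.13787599 -115.75824949  144.97629756] [-3.14158242e+00 -6.71154409e-05  2.28297543e-01] 49.99269940466022
```

View pics/c8.png

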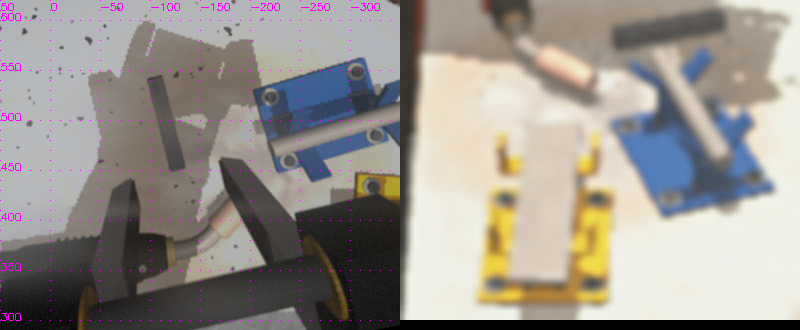

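Both long pieces lie across their stands. The square bar's centre is (497,-116), at +13°. Descending.

>>> jog_arm:
  plan: [0.002,0,-0.05,0,0,0.3,0.002,0,-0.1,0,0,0.3,0.002,0,-0.13,0,0,0.3,0.002,0,-0.142,0,0,0.3,0.002,0,-0.142,0,0,0.3,0.002,0,-0.142,0,0,0.3,0.002,0,-0.142,0,0,0.3]

```text
clock: 16.3
eef_pos: [497.9, -115.9, 4.1]
eef_rot: [3.141, -0.002, 0.231]
wrist_force: [-0.8, -1.0, 0.6]
finger_gap: 50.1
finger_force: 0.0
```

>>> jog_arm:
  plan: [0,0,0,0,0,0,0,0,0,0,0,0,0,0,0,0,0,0,0,0,0,0,0,0,0,0,0,0,0,0,0,0,0,0,0,0]
  claw: 0
  force: 45

```text
clock: 16.9
eef_pos: [497.2, -115.7, 3.0]
eef_rot: [3.141, -0.0, 0.23]
wrist_force: [-0.6, -0.5, 0.7]
finger_gap: 15.6
finger_force: 45.0
```

```bash
sed -i 's/^    im,d,c,P=cloud("wrist2")/    import sys/; ' meas.py
python3 - <<'E'
from h import *
from meas import cloud,mar
im,d,c,P=cloud("scene8") if 0 else cloud("scene5"); hsv=cv2.cvtColor(im,cv2.COLOR_RGB2HSV)
m=((hsv[...,0]<8)|(hsv[...,0]>172))&(hsv[...,1]>150)&(P[...,1]>280)&(P[...,0]>350)&(P[...,0]<560)&(d>0)
for lo,hi in((30,60),(-3,10)):
    t=(m&(P[...,2]>lo)&(P[...,2]<hi)).astype('u1'); t=cv2.morphologyEx(t,cv2.MORPH_OPEN,np.ones((2,2)))>0
    print('tray',lo,t.sum(),mar(P[t][:,:2]))
near=(np.hypot(P[...,0]-590,P[...,1]-365)<95)&(d>0)
t=near&(P[...,2]>48)&(P[...,2]<66)
print('tin rim',t.sum(),cv2.minEnclosingCircle(P[t][:,:2].astype('f4')))
t=near&(np.hypot(P[...,0]-590,P[...,1]-365)<50)&(P[...,2]<8); print('tin floor',t.sum(),P[t].mean(0))
E
```

```text
tray 30 606 [251.  514.6 151.5 619.1 201.7]
tray -3 2593 [252.  519.2 150.4 620.1 180.8]
tin rim 306 ((594.7595825195312, 362.6281433105469), 64.2093505859375)
tin floor 739 [600.02766038 358.67103593  -9.90699595]
```

>>> jog_arm:
  plan: [0,0,0.05,0,0,0,0,0,0.1,0,0,0,0,0,0.15,0,0,0,-0.047,0.456,0.2,0,0,76.8,-0.047,0.456,0.2,0,0,76.8,-0.047,0.456,0.2,0,0,76.8,-0.047,0.456,0.2,0,0,76.8,-0.047,0.456,0.2,0,0,76.8,-0.047,0.456,0.2,0,0,76.8,-0.047,0.456,0.2,0,0,76.8,-0.047,0.456,0.2,0,0,76.8,-0.047,0.456,0.2,0,0,76.8,-0.047,0.456,0.2,0,0,76.8,-0.047,0.456,0.2,0,0,76.8,-0.047,0.456,0.2,0,0,76.8,-0.047,0.456,0.2,0,0,76.8,-0.047,0.456,0.2,0,0,76.8]

```text
clock: 18.6
eef_pos: [450.6, 339.1, 203.0]
eef_rot: [-3.142, 0.0, 1.569]
wrist_force: [-0.1, -0.5, -2.4]
finger_gap: 15.6
finger_force: 45.0
```

Run:
```python
from h import *
from meas import cloud,mar
s=manip.read_state(); print(s["joints"].round(3),s["eef_pos"],s["eef_rot"],s["finger_gap"])
shot("wrist","wrist9"); top("wrist9","top9",z=43,x1=720,y1=520,W=450,H=420)
im,d,c,P=cloud("wrist9"); hsv=cv2.cvtColor(im,cv2.COLOR_RGB2HSV)
m=((hsv[...,0]<8)|(hsv[...,0]>172))&(hsv[...,1]>150)&(P[...,1]>280)&(P[...,1]<520)&(P[...,0]>350)&(P[...,0]<560)&(d>0)&(P[...,2]>36)&(P[...,2]<50)
print('tray rim',m.sum(),mar(P[m][:,:2]))
t=(np.hypot(P[...,0]-592,P[...,1]-363)<85)&(d>0)&(P[...,2]>50)&(P[...,2]<64)
print('tin rim',t.sum(),cv2.minEnclosingCircle(P[t][:,:2].astype('f4')))
```

```text
[ 0.58   0.333  1.483 -0.     1.325  0.583] [450.5702018  339.13904019 203.00173097] [-3.14158692e+00  1.06969973e-04  1.56859096e+00] 15.552462606743212
tray rim 1557 [442.9 409.1  88.7 168.4 129.8]
tin rim 2156 ((593.087890625, 359.61328125), 63.33048629760742)
```

View pics/top9.png

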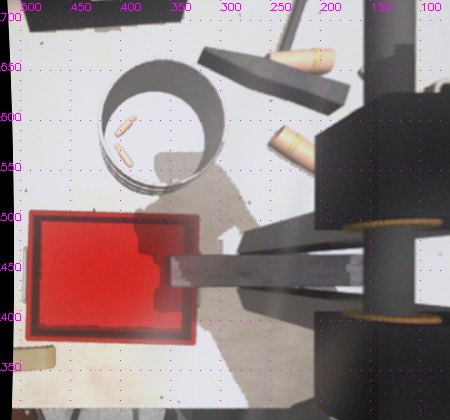

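Tray centre is (443,409) with its axis at 88.7°. Tin centre is (594,360), with the two fixed tips on its +y side at y≈410. I'll lower the square bar into the low-x half of the tray.

>>> jog_arm:
  plan: [-0.026,0.07,-0.05,0,0,-1.2,-0.026,0.07,-0.08,0,0,-1.2,-0.026,0.07,-0.13,0,0,-1.2,-0.026,0.07,-0.16,0,0,-1.2,-0.026,0.07,-0.18,0,0,-1.2,-0.026,0.07,-0.19,0,0,-1.2,-0.026,0.07,-0.195,0,0,-1.2,-0.026,0.07,-0.195,0,0,-1.2,-0.026,0.07,-0.195,0,0,-1.2]

```text
clock: 19.55
eef_pos: [424.8, 410.7, 9.3]
eef_rot: [3.14, -0.001, 1.55]
wrist_force: [-0.3, -0.2, -1.4]
finger_gap: 15.8
finger_force: 45.0
```

>>> jog_arm:
  plan: [0,0,0,0,0,0,0,0,0,0,0,0,0,0,0,0,0,0,0,0,0,0,0,0]
  claw: 0.032

```text
clock: 19.95
eef_pos: [424.3, 410.4, 8.2]
eef_rot: [3.141, -0.0, 1.55]
wrist_force: [0.4, 0.0, -0.8]
finger_gap: 32.0
finger_force: 0.0
```

>>> jog_arm:
  plan: [0,0,0.05,0,0,0,0,0,0.1,0,0,0,0,0,0.12,0,0,0,0.017,-0.228,0.12,0,0,-49.8,0.017,-0.228,0.12,0,0,-49.8,0.017,-0.228,0.12,0,0,-49.8,0.017,-0.228,0.12,0,0,-49.8,0.017,-0.228,0.12,0,0,-49.8,0.017,-0.228,0.12,0,0,-49.8,0.017,-0.228,0.12,0,0,-49.8,0.017,-0.228,0.12,0,0,-49.8,0.017,-0.228,0.12,0,0,-49.8]
  claw: 0.06

```text
clock: 21.15
eef_pos: [441.1, 182.9, 127.9]
eef_rot: [-3.142, 0.0, 0.684]
wrist_force: [0.3, 0.2, -0.0]
finger_gap: 59.9
finger_force: 0.0
```

Run:
```python
from h import *
s=manip.read_state(); print(s["joints"].round(3),s["eef_pos"],s["eef_rot"],s["finger_gap"])
shot("wrist","wrist10"); top("wrist10","top10",z=6,x1=620,y1=320,W=450,H=320)
```

```text
[ 0.316  0.223  1.81  -0.     1.108  1.203] [441.08034465 182.86166703 127.92831528] [-3.14157845e+00  3.72616181e-05  6.84395865e-01] 59.88373996589149
```

View pics/top10.png

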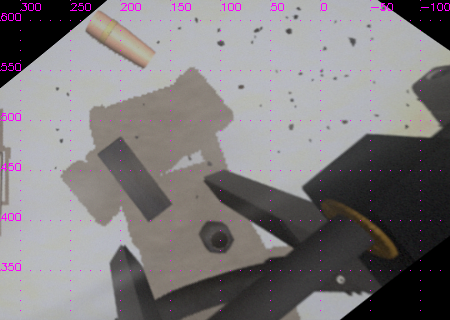

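The flat's centre is (441,185), at about 38°. Descending on it.

>>> jog_arm:
  plan: [0,0.002,-0.05,0,0,-1,0,0.002,-0.09,0,0,-1,0,0.002,-0.115,0,0,-1,0,0.002,-0.1255,0,0,-1,0,0.002,-0.1265,0,0,-1,0,0.002,-0.1265,0,0,-1,0,0.002,-0.1265,0,0,-1]

```text
clock: 21.9
eef_pos: [441.7, 184.7, 2.2]
eef_rot: [3.141, -0.001, 0.664]
wrist_force: [1.1, 0.1, -0.4]
finger_gap: 59.9
finger_force: 0.0
```

>>> jog_arm:
  plan: [0,0,0,0,0,0,0,0,0,0,0,0,0,0,0,0,0,0,0,0,0,0,0,0,0,0,0,0,0,0,0,0,0,0,0,0]
  claw: 0
  force: 45

```text
clock: 22.5
eef_pos: [441.2, 184.3, 1.5]
eef_rot: [3.142, -0.0, 0.663]
wrist_force: [-0.9, -0.9, 2.1]
finger_gap: 28.9
finger_force: 45.0
```

>>> jog_arm:
  plan: [0,0,0.03,0,0,0,0,0,0.08,0,0,0,0,0,0.12,0,0,0,0.027,0.225,0.12,0,0,50.8,0.027,0.225,0.12,0,0,50.8,0.027,0.225,0.12,0,0,50.8,0.027,0.225,0.12,0,0,50.8,0.027,0.225,0.12,0,0,50.8,0.027,0.225,0.12,0,0,50.8,0.027,0.225,0.12,0,0,50.8,0.027,0.225,0.12,0,0,50.8,0.027,0.225,0.12,0,0,50.8,0.027,0.225,0.12,0,0,50.8]

```text
clock: 23.8
eef_pos: [468.3, 408.9, 121.6]
eef_rot: [3.141, -0.0, 1.547]
wrist_force: [0.5, 0.2, -1.5]
finger_gap: 28.7
finger_force: 45.0
```

>>> jog_arm:
  plan: [0,0,-0.04,0,0,0,0,0,-0.07,0,0,0,0,0,-0.09,0,0,0,0,0,-0.105,0,0,0,0,0,-0.112,0,0,0,0,0,-0.115,0,0,0,0,0,-0.115,0,0,0,0,0,-0.115,0,0,0]

```text
clock: 24.6
eef_pos: [468.6, 409.6, 7.4]
eef_rot: [3.14, -0.001, 1.55]
wrist_force: [-0.5, 0.1, -1.3]
finger_gap: 29.2
finger_force: 45.0
```

>>> jog_arm:
  plan: [0,0,-0.001,0,0,0,0,0,-0.001,0,0,0,0,0,-0.001,0,0,0,0,0,-0.001,0,0,0]
  claw: 0.036

```text
clock: 25.0
eef_pos: [468.2, 409.4, 5.6]
eef_rot: [3.141, -0.0, 1.55]
wrist_force: [-0.1, 0.5, 0.6]
finger_gap: 35.9
finger_force: 0.0
```

>>> jog_arm:
  plan: [0,0,0.04,0,0,0,0,0,0.09,0,0,0,0,0,0.13,0,0,0,0.111,-0.206,0.13,0,0,-31.8,0.111,-0.206,0.13,0,0,-31.8,0.111,-0.206,0.13,0,0,-31.8,0.111,-0.206,0.13,0,0,-31.8,0.111,-0.206,0.13,0,0,-31.8,0.111,-0.206,0.13,0,0,-31.8,0.111,-0.206,0.13,0,0,-31.8,0.111,-0.206,0.13,0,0,-31.8,0.111,-0.206,0.13,0,0,-31.8]

```text
clock: 26.2
eef_pos: [578.7, 204.5, 135.5]
eef_rot: [-3.142, -0.0, 0.997]
wrist_force: [-0.2, 0.2, -0.6]
finger_gap: 36.2
finger_force: 0.0
```

Run:
```python
from h import *
s=manip.read_state(); print(s["joints"].round(3),s["eef_pos"],s["eef_rot"],s["finger_gap"])
shot("wrist","wrist11"); shot("scene","scene11"); top("wrist11","top11",z=12,x1=740,y1=450,W=420,H=400)
a=cv2.imread('pics/top11.png')
b=cv2.resize(cv2.imread('pics/scene11.png')[250:385,180:310],None,fx=2.9,fy=2.9,interpolation=cv2.INTER_CUBIC)
o=np.zeros((400,800,3),'u1'); o[:,:420]=a; o[:b.shape[0],420:420+b.shape[1]]=b[:,:380]; cv2.imwrite('pics/c11.png',o)
```

```text
[0.28  0.502 1.407 0.    1.233 0.854] [578.65630677 204.53018958 135.51354802] [-3.14155549e+00 -8.32505036e-05  9.96522661e-01] 36.175104382596324
```

View pics/c11.png

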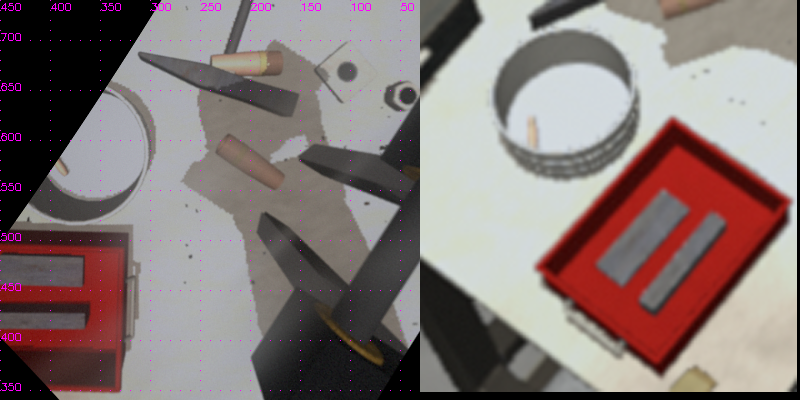

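Both short ends lie flat in the tray. The nozzle's centre is about (578,200), at 56°, and the second one by the hammer is farther off at (677,210). Gripping the near one.

>>> jog_arm:
  plan: [0,-0.004,-0.04,0,0,-1,0,-0.004,-0.09,0,0,-1,0,-0.004,-0.12,0,0,-1,0,-0.004,-0.131,0,0,-1,0,-0.004,-0.132,0,0,-1,0,-0.004,-0.132,0,0,-1,0,-0.004,-0.132,0,0,-1]
  claw: 0.05

```text
clock: 27.0
eef_pos: [580.2, 199.8, 5.4]
eef_rot: [3.14, -0.002, 0.978]
wrist_force: [-0.8, 0.4, -1.2]
finger_gap: 50.1
finger_force: 0.0
```

>>> jog_arm:
  plan: [0,0,0,0,0,0,0,0,0,0,0,0,0,0,0,0,0,0,0,0,0,0,0,0,0,0,0,0,0,0,0,0,0,0,0,0]
  claw: 0
  force: 25

```text
clock: 27.6
eef_pos: [579.2, 199.4, 3.7]
eef_rot: [3.141, -0.0, 0.977]
wrist_force: [-1.5, -0.3, 4.1]
finger_gap: 24.3
finger_force: 25.0
```

>>> jog_arm:
  plan: [0,0,0.04,0,0,0,0,0,0.09,0,0,0,0,0,0.13,0,0,0,0.015,0.151,0.13,0,0,-56,0.015,0.151,0.13,0,0,-56,0.015,0.151,0.13,0,0,-56,0.015,0.151,0.13,0,0,-56,0.015,0.151,0.13,0,0,-56,0.015,0.151,0.13,0,0,-56,0.015,0.151,0.13,0,0,-56,0.015,0.151,0.13,0,0,-56,0.015,0.151,0.13,0,0,-56,0.015,0.151,0.13,0,0,-56]

```text
clock: 28.9
eef_pos: [594.1, 350.3, 133.3]
eef_rot: [3.142, 0.0, 0.002]
wrist_force: [0.3, 0.1, -0.3]
finger_gap: 24.1
finger_force: 25.0
```

Run:
```python
from h import *
s=manip.read_state(); print(s["joints"].round(3),s["eef_pos"],s["eef_rot"],s["finger_gap"])
shot("wrist","wrist12")
```

```text
[0.48  0.674 1.143 0.    1.325 2.048] [594.14471003 350.28444237 133.30414204] [3.14152061e+00 1.87739262e-04 1.93450871e-03] 24.07974477980606
```

View pics/wrist12.png

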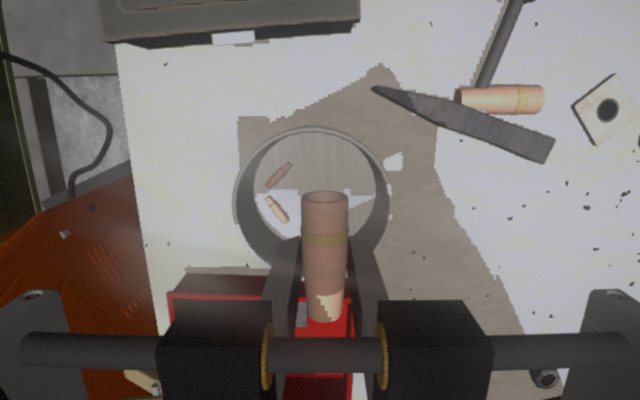

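The nozzle is over the tin, clear of the tips at (278,175) and (276,208). Lowering.

>>> jog_arm:
  plan: [0,0,-0.04,0,0,0,0,0,-0.075,0,0,0,0,0,-0.1,0,0,0,0,0,-0.115,0,0,0,0,0,-0.123,0,0,0,0,0,-0.125,0,0,0,0,0,-0.125,0,0,0,0,0,-0.125,0,0,0]

```text
clock: 29.75
eef_pos: [594.8, 350.7, 9.8]
eef_rot: [-3.141, -0.002, 0.0]
wrist_force: [-0.3, -0.4, -1.0]
finger_gap: 24.4
finger_force: 25.0
```

>>> jog_arm:
  plan: [0,0,0,0,0,0,0,0,0,0,0,0,0,0,0,0,0,0,0,0,0,0,0,0]
  claw: 0.036

```text
clock: 30.15
eef_pos: [594.2, 350.4, 8.6]
eef_rot: [-3.141, -0.0, -0.0]
wrist_force: [0.1, 0.3, -0.4]
finger_gap: 36.2
finger_force: 0.0
```

>>> jog_arm:
  plan: [0,0,0.04,0,0,0,0,0,0.09,0,0,0,0,0,0.14,0,0,0,-0.15,-0.15,0.2,0,0,0,-0.15,-0.15,0.2,0,0,0,-0.15,-0.15,0.2,0,0,0,-0.15,-0.15,0.2,0,0,0,-0.15,-0.15,0.2,0,0,0,-0.15,-0.15,0.2,0,0,0,-0.15,-0.15,0.2,0,0,0,-0.15,-0.15,0.2,0,0,0]

```text
clock: 31.25
eef_pos: [444.6, 200.8, 208.1]
eef_rot: [3.141, 0.0, 0.0]
wrist_force: [0.3, 0.4, -0.8]
finger_gap: 36.2
finger_force: 0.0
```

Run:
```python
from h import *
s=manip.read_state(); print(s["clock"],s["eef_pos"])
shot("wrist","wrist13"); shot("scene","scene13"); shot("side","side13")
i=lambda n:cv2.imread(f'pics/{n}13.png')
o=np.zeros((600,800,3),'u1')
o[:400,:480]=cv2.resize(i('scene')[100:400,160:480],(480,400))[:,:]
o[:300,480:]=cv2.resize(i('side')[140:320,230:430],(320,300))
o[300:600,480:]=cv2.resize(i('wrist')[0:240,100:400],(320,300))
cv2.imwrite('pics/c13.png',o)
```

```text
31.25 [444.56239814 200.82844725 208.05301559]
```

View pics/c13.png

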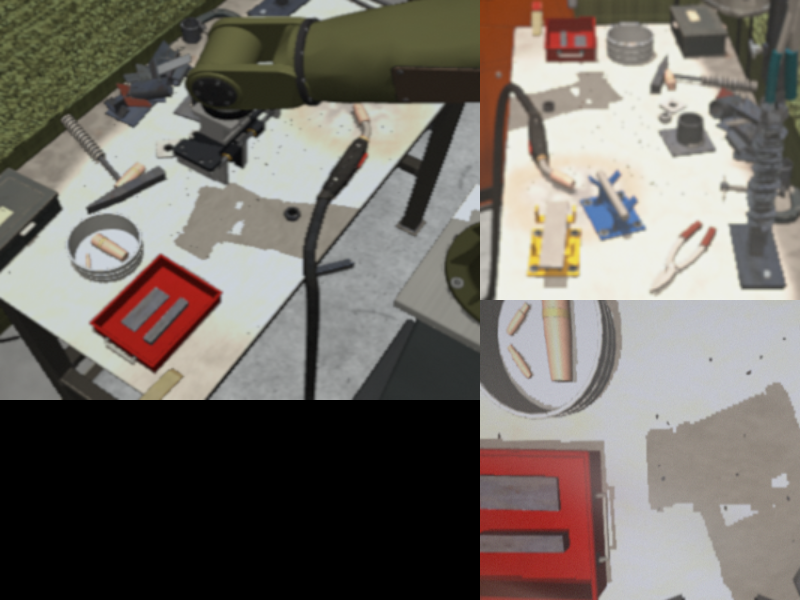

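The final views show the nozzle flat in the tin, both short ends in the tray, the bar and strip on their stands, and the workpiece not moved. Handing in.

```bash
python3 -c "
from cell import manip
print(manip.sign_off())"
```

```text
the job is handed in; nothing more can be done
None
```

The job is handed in at about 31 s of the 136 s limit: the bar is in the blue vees, the strip in the yellow channels, both short ends in the red tray and the nozzle in the copper tin; the workpiece was not touched, and the hand-in gave no verdict.

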